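# Fit the stop clip beside the film roll

## Task

Take the small blue stop clip by its tab and push it straight down over the bare stretch of the film stand's spindle until both arms snap past it and the clip sits fully home, tab upright. Then slide the clip along the spindle against the roll's cardboard core and push the roll with it until the roll is home against the blue flange, and leave clip, core and flange touching with no play. Push no harder than about 20 N, so that the sprung spindle is never driven down on to its stops; touch stand and roll only with the clip, and leave the other things where they are.

Things in the scene. Friction and masses are not known exactly. Their poses are not given: they have to be found in the camera images.
- stand: Grey roll stand fixed on the desk: base plate 120 x 330 x 10 mm, two slotted posts 95 mm high (16 mm thick) at y = -145 and y = +155 mm. Origin at the centre of its underside; its y axis is the direction of the horizontal spindle, pointing towards the blue flange (76 mm disc, inner face at y = +125 mm). The spindle's axis lies at x = 0, 80 mm above the desk.
- spindle_free (a point): Point on the spindle's axis (spindle unloaded) in the middle of the bare stretch where the clip goes on; stand y = -85 mm. Axes as the stand's. The spindle is a 22 mm round aluminium bar.
- spindle (a joint): How far the spindle has sunk on its springs, m: 0 unloaded, positive down. It gives way under the push by about 0.8 N per mm (so 10 to 18 mm while the clip is being pressed on) and meets its stops at 0.028 (about 22 N).
- core: The roll's cardboard core; its origin is the centre of its free end (on the spindle's axis, moving with roll and spindle); axes as the stand's. The core is 40 mm across and 110 mm long and stands 10 mm proud of the pale film roll (70 mm across, 90 mm long) at both ends; it runs from this point towards +y, to the flange.
- roll (a joint): Play of the roll, m: its distance from the blue flange. 0 = home against the flange; it slides along the spindle with about 2.5 N friction and stays where it is left.
- clip_tab (a point): Centre of the blue clip's grip tab: upright block 16 mm thick (clip x) by 22 mm (clip y) by 38 mm high, on top of the clip's saddle; this point is 36 mm above the bore's centre and 19 mm above the saddle. The clip stands on its arms on the desk, 78 mm high, about 36 mm wide over the lips. Its y axis is that of the bore; it is the same either way round.
- clip_bore (a point): Centre of the blue clip's bore (22 mm, open below), 23 mm above the clip's underside; clip is 36 mm long along y, so its end faces are 18 mm either side. Two sprung arms with flared lips; they must open 2.5 mm each, which takes a push of about 8 to 15 N (more if it is held off-centre: yield sideways); then the push falls until the saddle meets the spindle. Home when this point is on the spindle's axis; it is not drawn home by itself.
- big_clip_mid (a point): Middle of a larger orange clip of the same form (for another machine, wrong size), about 88 mm high. Leave it.
- tape_mid (a point): Middle of a yellow tape ring lying flat, 90 mm across, 24 mm high. Leave it.
- ink_cyan_mid (a point): Middle of a cyan ink bottle, 48 mm across, 120 mm high. Leave it.
- ink_pink_mid (a point): Middle of a pink ink bottle, 48 mm across, 120 mm high. Leave it.
- clip: The small blue stop clip as a whole; origin at the centre of its underside, axes as those of its tab.
Not all that is in view belongs to the job. There is more than one size of the clip; the job needs the middle-sized.

How it is judged:
By the outcome, as a careful person would: the job done as asked, in the order asked, and still so for the second after the job is handed in, with the robot touching nothing.
It also fails if it takes over 64 s, if anything falls off the work surface, if the arm or the gripper's body presses on something with over 40 N, if the wrist force passes 120 N, or if a joint passes its speed limit or range.

## Robot

A 6-joint arm with a two-finger parallel gripper is mounted at the origin on the work surface. World frame = base frame: x ahead of the robot, y to its left, z up, the work surface at z = 0. Lengths are in mm, angles in rad, forces in N, time in s.
With the tool pointing down it reaches from about 300 to 1000 mm from the base axis. Payload 5.1 kg.
Tool frame: the origin (TCP) lies between the finger pads; the fingertips stand 17 mm ahead of it and the grasp point (between the pads) lies 2 mm behind it (env.tip_extent is the distance from the TCP to the fingertips, in mm); z points along the fingers, y is the line along which they close (so a half turn about z gives the same grasp; the last joint's range is limited). The gripper opens to 95 mm and grips with 3 to 60 N. Pads are 20 mm wide; open, the fingers measure 119 mm over their backs; the gripper's body (75 mm by 180 mm) begins 59 mm behind the grasp point.
Start: joints at [-1.207, 0.124, 1.65, -0, 1.367, -0.083], TCP at [280.821, -586.195, 231.656] pointing down, gripper open.
Joint ranges: [-2.61, 2.61], [-1.02, 2.33], [0.03, 2.71], [-1.35, 4.49], [0.32, 2.68], [-2.91, 2.91]. Speed limits (rad/s): [2.57, 2.57, 3.14, 3.14, 3.14, 3.14].

## Interface

Orientations are given as a rotation vector (axis times angle).
In Python, from rig import telemetry, imaging, env gives the robot as it stands.
- The arm moves only by the tool move_arm, never from a script. Its argument "motion" is text: rows parted by semicolons, each of 5 numbers parted by spaces: the opening in per cent of the stroke, from 0 (shut) to 100 (fully open), then the shift along the tool's x, y, z each as a share of 12 cm, from -1 to 1, then the turn about the tool's z as a share of pi/2 rad, from -1 to 1. A call has 1 to 5 rows; each row is the pose to reach, as a shift and turn from the pose commanded when the call began, along the tool's axes at that moment; what a row does not reach only later rows make up. A row lasts 1/8 s, in which the tool goes at most 62.5 mm and 10.7 degrees, less where a joint would pass 70% of its speed; a pose out of reach is approached as far as the arm can. A call with a number of a shift or a turn outside -1 to 1 is refused whole. A call with a gripper value outside its range is refused whole. The fingers move at their own pace and stop on an object; "newtons" is the grip in N (left out, the last holds). Time passes only in rows, so rows that repeat a pose let the fingers close. It gives the time, the measured TCP pose, the force, the opening and the grip force at its end, in the units of the state.
- telemetry.get_obs(): the state, without advancing time (a new reading comes with each control period).
- imaging.capture(name): name is "scene" or "top" or "wrist"; returns a dict with "color" (420x560x3 uint8, red, green, blue), "depth" (420x560 float32, mm along the optical axis (not along the pixel's ray), 0 where there is no reading), "K" (3x3 intrinsics, pixels), "view" (4x4, takes a point from world to camera coordinates). Camera axes: x right, y up, looking along -z (the intrinsics and any distortion apply to the point x, -y, -z); pixel columns grow to the right and rows downward; lengths in mm; the calibration is good to about 2 mm. A picture is of the moment at which its call begins.
- env.finish_job(): hands the job in; it is judged then, once.
The state is a dict: "clock": time; "q": joint angles; "joint_vel": joint speeds; "joint_torque": joint torques, N m; "position": TCP position; "orientation": TCP orientation; "ft_force": force on the tool from outside, world axes, zero at the start; "wrist_torque": the same for the moment, N m; "grip_width": finger opening in mm; "grip_force": force on a finger pad.
Only numpy, scipy, OpenCV 4.12 (cv2) and the standard library are available. Lean on these libraries where they do the work, as an engineer would, in place of code of your own. Each camera call takes 0.05 s, during which the arm holds its last target. There are 200 camera calls.

## Working session

There is one attempt and no reset: what is moved stays moved. The work goes in short steps, Python scripts to look and compute and a tool call to move; the robot and the scene stay as the last step left them, time stands still between calls to the robot, and variables do not carry over. Pictures are saved under pics/ and viewed, at most 10 in all, crops included, and the job is handed in when it is done.

Besides the shell and the picture viewer there is one more tool, called after "Emit:" as name(argument=value, ...) on one line, values as JSON. move_arm: Moves the arm, as the interface text tells. Shift numbers are shares of 12 cm and turn numbers shares of pi/2 rad, none past 1 either way. Its arguments: {"type":"object","properties":{"motion":{"type":"string"},"newtons":{"type":"number"}},"required":["motion"]}

```bash
mkdir -p pics; ls; cat > h.py <<'E'
import numpy as np,cv2
from rig import telemetry,imaging,env
def cap(n,f=None):
    c=imaging.capture(n)
    if f: cv2.imwrite('pics/'+f,c['color'][:,:,::-1])
    return c
def cloud(c):
    h,w=c['depth'].shape;u,v=np.meshgrid(np.arange(w),np.arange(h));d=c['depth'];K=c['K']
    P=np.stack([(u-K[0,2])/K[0,0]*d,-(v-K[1,2])/K[1,1]*d,-d,np.ones_like(d)],-1)
    return (P@np.linalg.inv(c['view']).T)[...,:3]
E
python3 - <<'E'
from h import *
print(telemetry.get_obs())
for n in('scene','top'):
    c=cap(n,n+'0.png');np.savez(n+'0.npz',**c);print(c['K'],c['view'])
E
```

```text
pics
{'clock': 0.0, 'q': array([-1.20664155e+00,  1.24524007e-01,  1.65165899e+00,  1.30686523e-06,
        1.36748373e+00, -8.25900857e-02]), 'joint_vel': array([-0.00105001, -0.00124678,  0.00014077,  0.00099957, -0.00047387,
       -0.0015491 ]), 'joint_torque': array([-1.42342800e-03, -4.17611790e+01, -3.59932172e+01,  7.75138848e-02,
        4.92962252e-02, -1.69042087e-04]), 'position': array([ 280.58673542, -585.65579253,  230.38364778]), 'orientation': array([-3.06154007e+00, -6.95468744e-01,  4.54861171e-04]), 'ft_force': array([-0.35750141,  0.15776639,  0.20176399]), 'wrist_torque': array([-0.02514102,  0.01984747, -0.04068052]), 'grip_force': 0.0, 'grip_width': 95.00792885548445}
[[469.89552829   0.         278.74222427]
 [  0.         469.89552829 205.60260127]
 [  0.           0.           1.        ]] [[ 7.25319927e-01  6.88177473e-01  1.79657658e-02 -3.90480568e+02]
 [-5.07386379e-01  5.16768980e-01  6.89571522e-01  1.85401429e+02]
 [ 4.65263437e-01 -5.09275551e-01  7.23994715e-01 -1.41106468e+03]
 [ 0.00000000e+00  0.00000000e+00  0.00000000e+00  1.00000000e+00]]
[[490.75125809   0.         278.81276852]
 [  0.         490.75125809 208.87106552]
 [  0.           0.           1.        ]] [[-8.92392906e-03 -9.99956199e-01 -2.82189292e-03  1.79750871e+01]
 [ 9.90210120e-01 -9.23000043e-03  1.39279304e-01 -5.07379804e+02]
 [-1.39299249e-01 -1.55134830e-03  9.90249116e-01 -1.16459992e+03]
 [ 0.00000000e+00  0.00000000e+00  0.00000000e+00  1.00000000e+00]]
```

View pics/scene0.png

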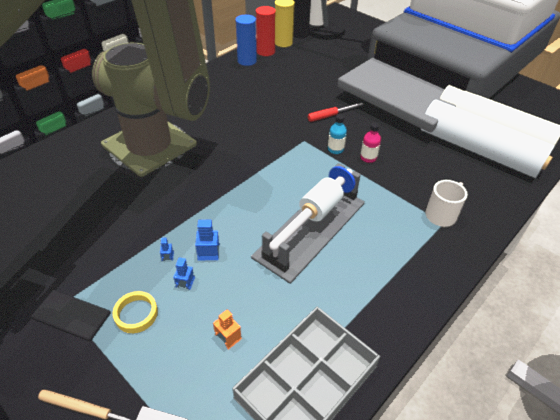

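View pics/top0.png

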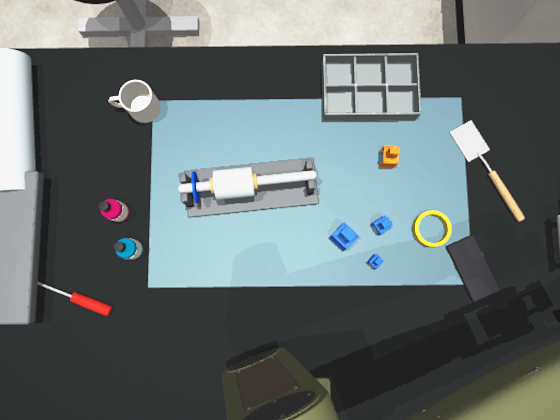

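The scene view shows three blue clips: large at (207,240), middle at (183,273) and small at (166,249). In the top view they are at (345,237), (382,225) and (375,261). The stand spans (180–318, 160–215) in the top view, with the flange at its left end (x≈195). Next I'll measure these.

```bash
python3 - <<'E'
from h import *
t=dict(np.load('top0.npz'));s=dict(np.load('scene0.npz'))
for n,c in(('top',t),('scene',s)):
    P=cloud(c);hsv=cv2.cvtColor(c['color'],cv2.COLOR_RGB2HSV)
    m=((hsv[...,0]>105)&(hsv[...,0]<125)&(hsv[...,1]>170)&(hsv[...,2]>50)&(c['depth']>0)).astype(np.uint8)
    k,l,st,ce=cv2.connectedComponentsWithStats(m)
    for i in range(1,k):
        if st[i,4]<40: continue
        p=P[l==i];zt=np.percentile(p[:,2],98)
        a=p[p[:,2]>zt-8]
        print(n,ce[i].round(),st[i,4],'zmax',p[:,2].max().round(1),'top',a.mean(0).round(1),np.ptp(a,0).round(), 'all',p.min(0).round(),p.max(0).round(), 'rect',cv2.minAreaRect(a[:,:2].astype(np.float32)))
P=cloud(t)
# table check
print('mat',P[260,220],P[120,250])
for (u,v) in [(265,182),(280,180),(295,178),(310,176),(235,182),(250,181)]:print((u,v),P[v,u].round(1))
E
python3 - <<'E'
from h import *
t=np.load('top0.npz')['color'];s=np.load('scene0.npz')['color']
a=cv2.resize(t[150:285,170:420],None,fx=3.2,fy=3.2,interpolation=cv2.INTER_CUBIC)
cv2.imwrite('pics/crop1.png',a[:,:,::-1])
E
```

```text
top [195. 187.] 149 zmax 121.9 top [558.8 210.6 117. ] [40.  8.  9.] all [519. 205.  11.] [589. 231. 122.] rect ((557.3016357421875, 211.20904541015625), (40.28166198730469, 5.807919025421143), 5.240655422210693)
top [380. 225.] 123 zmax 82.1 top [ 466.  -230.7   77.4] [20. 16. 10.] all [ 446. -267.    0.] [ 487. -214.   82.] rect ((465.8399353027344, -233.46287536621094), (15.473920822143555, 14.03359603881836), 32.54888916015625)
top [344. 236.] 140 zmax 110.2 top [ 438.8 -136.5  105.4] [35. 20.  9.] all [ 419. -172.   51.] [ 467. -122.  110.] rect ((438.2892761230469, -135.32540893554688), (35.49028396606445, 15.81578254699707), 11.884359359741211)
top [337. 243.] 76 zmax 58.4 top [ 425.3 -128.6   54. ] [31. 33.  8.] all [ 407. -146.   -0.] [ 441. -113.   58.] rect ((424.6357727050781, -129.0744171142578), (45.27967071533203, 1.2669265270233154), 46.361209869384766)
top [374. 261.] 82 zmax 64.8 top [ 379.  -216.3   59.7] [19. 15. 10.] all [ 362. -234.   16.] [ 394. -202.   65.] rect ((379.56097412109375, -219.47573852539062), (12.889524459838867, 16.258350372314453), 44.8548736572
[... 1141 characters left out ...]
.6 top [ 383.5 -220.8   56.9] [14. 14. 10.] all [ 372. -234.    3.] [ 397. -205.   63.] rect ((383.31610107421875, -221.3995819091797), (9.389578819274902, 12.710538864135742), 51.025779724121094)
scene [184. 274.] 196 zmax 79.6 top [ 474.5 -240.9   73.1] [12. 18. 11.] all [ 460. -258.    2.] [ 491. -215.   80.] rect ((475.4458312988281, -240.15745544433594), (17.986547470092773, 11.640715599060059), 80.49742889404297)
mat [385.65802277 160.50307545   0.60747228] [7.45057832e+02 8.57825644e+01 3.96270333e-01]
(265, 182) [564.7  45.3  86.6]
(280, 180) [568.    9.9  92. ]
(295, 178) [572.7 -25.5  90.7]
(310, 176) [577.8 -61.   87.7]
(235, 182) [559.5 113.3 116.1]
(250, 181) [561.2  78.8 117.7]
```

View pics/crop1.png

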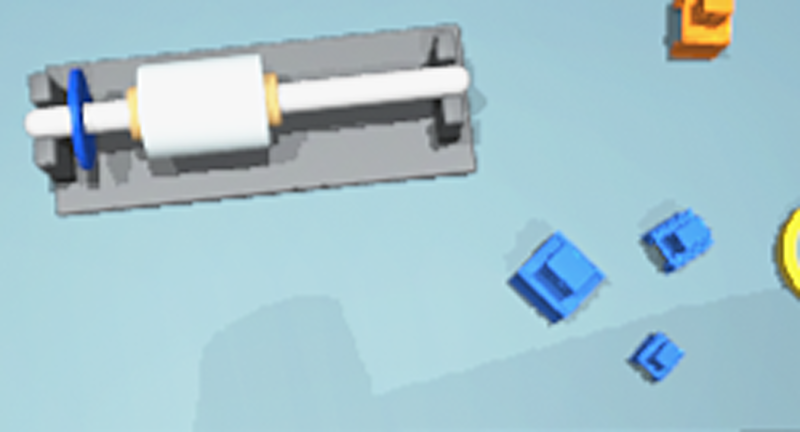

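The middle blue clip's tab is near (470,-236) and about 80 mm high, which matches the expected 78 mm. I'll move over it and look with the wrist camera.

Emit:
move_arm(motion="60 0.9 -0.65 0 0;60 0.9 -0.65 0 0;60 0.9 -0.65 0 0;60 0.9 -0.65 0 0", newtons=30)

```text
clock: 0.6
position: [344.6, -469.0, 231.6]
orientation: [3.063, 0.698, -0.001]
ft_force: [-0.3, -0.6, -0.3]
grip_width: 60.8
grip_force: 0.0
```

Emit:
move_arm(motion="60 0.9 -0.65 0 0;60 0.9 -0.65 0 0;60 0.9 -0.65 0 0;60 0.9 -0.65 0 0")

```text
clock: 1.1
position: [408.1, -353.2, 231.7]
orientation: [3.063, 0.696, -0.001]
ft_force: [0.5, -0.0, 0.4]
grip_width: 57.0
grip_force: 0.0
```

Emit:
move_arm(motion="60 0.9 -0.65 0 0;60 0.9 -0.65 0 0;60 0.9 -0.65 0 0;60 0.9 -0.65 0 0")

```text
clock: 1.6
position: [471.7, -236.6, 231.6]
orientation: [3.063, 0.695, -0.001]
ft_force: [0.1, -0.3, 0.4]
grip_width: 57.0
grip_force: 0.0
```

```bash
python3 - <<'E'
from h import *
print(telemetry.get_obs()['position'],telemetry.get_obs()['orientation'])
c=cap('wrist','w1.png');np.savez('w1.npz',**c);print(c['K'],c['view'])
t=cap('top');np.savez('top1.npz',**t);P=cloud(t)
# spindle ridge: bare stretch, columns 262..306
m=(P[...,2]>70)&(P[...,0]>540)&(P[...,0]<600)&(P[...,1]>-60)&(P[...,1]<45)
q=P[m];print(len(q))
E
```

```text
[ 471.72052422 -236.56048223  231.57513337] [ 3.06318422e+00  6.94817829e-01 -1.04379860e-03]
[[352.07541037   0.         279.34650561]
 [  0.         352.07541037 212.8868574 ]
 [  0.           0.           1.        ]] [[ 4.31212236e-01 -9.02250239e-01 -7.17220775e-04 -4.17088092e+02]
 [ 8.63975514e-01  4.13148421e-01 -2.87844913e-01 -2.77518013e+02]
 [ 2.60004460e-01  1.23502587e-01  9.57676768e-01 -4.85327330e+02]
 [ 0.00000000e+00  0.00000000e+00  0.00000000e+00  1.00000000e+00]]
449
```

View pics/w1.png

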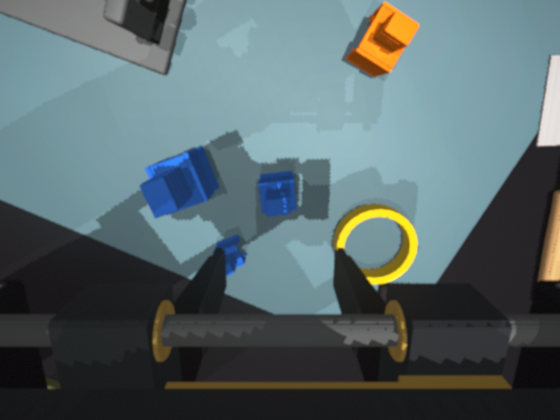

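The wrist view shows the target clip at (278,193), nearly aligned with the tool. The big blue clip is at (180,182) and the small one at (230,255), close to the left finger. I'll enlarge and fit it.

```bash
python3 - <<'E'
from h import *
c=dict(np.load('w1.npz'));P=cloud(c);R=cv2.Rodrigues(telemetry.get_obs()['orientation'])[0];print(R.round(3))
sub=np.zeros(P.shape[:2],bool);sub[165:225,250:305]=1
hsv=cv2.cvtColor(c['color'],cv2.COLOR_RGB2HSV)
b=sub&(hsv[...,0]>100)&(hsv[...,0]<125)&(hsv[...,1]>150)
for lo,hi in((70,90),(33,46)):
    m=b&(P[...,2]>lo)&(P[...,2]<hi);q=P[m]
    r=cv2.minAreaRect(q[:,:2].astype(np.float32))
    print(lo,len(q),q.mean(0).round(1),q[:,2].min(),q[:,2].max(),r,'box',cv2.boxPoints(r).round(1).tolist())
t=dict(np.load('top1.npz'))
for n,(c2,tt) in dict(top=(t,None),top0=(dict(np.load('top0.npz')),None),scene=(dict(np.load('scene0.npz')),None)).items():
    P=cloud(c2)
    m=(P[...,2]>84)&(P[...,2]<96)&(abs(P[...,0]-570)<25)&(P[...,1]>-62)&(P[...,1]<35)
    q=P[m];f=np.polyfit(q[:,1],q[:,0],1);print(n,len(q),f,'x@y=0',f[1],q[:,2].max(), np.std(q[:,0]-np.polyval(f,q[:,1])))
    # base plate rect
    m=(P[...,2]>6)&(P[...,2]<15)&(abs(P[...,0]-570)<90)&(P[...,1]>-110)&(P[...,1]<260);q=P[m]
    r=cv2.minAreaRect(q[:,:2].astype(np.float32));print(len(q),r)
I=cv2.resize(c['color'][150:235,230:320],None,fx=6,fy=6,interpolation=cv2.INTER_CUBIC)
J=cv2.resize(t['color'][150:220,170:325],None,fx=4,fy=4,interpolation=cv2.INTER_CUBIC)
o=np.zeros((510+0,540,3),np.uint8);o[:I.shape[0],:540]=I
cv2.imwrite('pics/w1c.png',o[:,:,::-1])
E
```

```text
[[ 0.903  0.43  -0.   ]
 [ 0.43  -0.903 -0.001]
 [-0.001  0.    -1.   ]]
70 468 [ 468.3 -236.5   77.3] 70.12108451783706 79.72932755475688 ((467.5718078613281, -236.9960174560547), (16.82650375366211, 22.099611282348633), 32.116241455078125) box [[454.6000061035156, -232.10000610351562], [466.29998779296875, -250.8000030517578], [480.6000061035156, -241.89999389648438], [468.79998779296875, -223.1999969482422]]
33 609 [ 472.7 -234.5   39.9] 33.26166717597977 45.99363313268111 ((467.4244079589844, -236.79473876953125), (32.382720947265625, 35.59775924682617), 32.49829864501953) box [[444.20001220703125, -230.5], [463.29998779296875, -260.5], [490.6000061035156, -243.10000610351562], [471.5, -213.10000610351562]]
top 364 [-3.70747853e-02  5.75836096e+02] x@y=0 575.8360960532057 95.96889790213913 7.685230827051637
3474 ((570.9252319335938, 74.82364654541016), (176.9217071533203, 368.08416748046875), 0.015240643173456192)
top0 359 [-4.16795200e-02  5.75710883e+02] x@y=0 575.7108826879354 95.83925254242581 7.526439598733204
3436 ((573.64306640625, 70.32673645019531), (367.8504943847656, 178.79074096679688), 86.73167419433594)
scene 302 [-1.25234496e-03  5.77673525e+02] x@y=0 577.6735245866345 95.95781667396591 7.985851661967878
2780 ((568.3436279296875, 85.24496459960938), (120.82105255126953, 334.6054992675781), 5.362658500671387)
```

View pics/w1c.png

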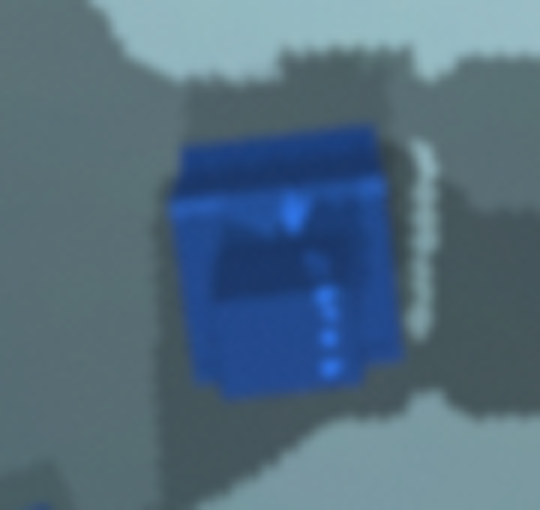

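The tab centre is at (467.5,-237.0) and its top is at 78 mm. The fit gives 16.8 x 22.1 mm, with the 22 mm direction at 122° yaw, all consistent with the given sizes. To grip across the 16 mm faces I'll turn the tool about -96.6° around its own z.

Emit:
move_arm(motion="50 -0.033 -0.012 0 -0.11;50 -0.033 -0.012 0 -0.22;50 -0.033 -0.012 0 -0.33;50 -0.033 -0.012 0 -0.44;50 -0.033 -0.012 0 -0.55", newtons=50)

```text
clock: 2.33
position: [467.0, -237.5, 231.6]
orientation: [2.488, 1.918, -0.001]
ft_force: [0.1, 0.4, -0.1]
grip_width: 47.6
grip_force: 0.0
```

Emit:
move_arm(motion="50 0 0 0.1 -0.11;50 0 0 0.2 -0.22;50 0 0 0.3 -0.33;50 0 0 0.4 -0.44;50 0 0 0.4 -0.523")

```text
clock: 2.95
position: [466.3, -237.1, 182.2]
orientation: [-1.516, -2.749, 0.0]
ft_force: [0.9, 0.5, 0.5]
grip_width: 47.8
grip_force: 0.0
```

```bash
python3 - <<'E'
from h import *
o=telemetry.get_obs();R=cv2.Rodrigues(o['orientation'])[0];print(o['position'],R.round(3),o['q'],o['grip_width'])
print('tool y yaw',np.degrees(np.arctan2(R[1,1],R[0,1])))
c=cap('wrist');P=cloud(c)
hsv=cv2.cvtColor(c['color'],cv2.COLOR_RGB2HSV)
d=np.hypot(P[...,0]-467.5,P[...,1]+237)
m=(d<22)&(hsv[...,0]>100)&(hsv[...,0]<125)&(hsv[...,1]>150)&(P[...,2]>70)&(P[...,2]<90);q=P[m]
if len(q)>10:
    print(len(q),q[:,2].max(),cv2.minAreaRect(q[:,:2].astype(np.float32)),np.argwhere(m).mean(0))
E
```

```text
[ 466.26988607 -237.05398873  182.20074275] [[-0.534  0.846 -0.002]
 [ 0.846  0.534  0.001]
 [ 0.002 -0.001 -1.   ]] [-5.72772472e-01 -1.21319417e-01  1.98031242e+00 -4.50775163e-04
  1.28508668e+00 -1.13575655e+00] 47.801586560685635
tool y yaw 32.26400725189542
601 80.04952811701884 ((466.4139404296875, -236.69107055664062), (16.342092514038086, 21.749332427978516), 32.125) [215.66056572 279.82196339]
```

Emit:
move_arm(motion="50 0 0 0.4 0;50 0 0 0.8 0;50 0 0 1 0;50 0 0 1 0")

```text
clock: 3.5
position: [465.7, -235.9, 61.4]
orientation: [-1.521, -2.743, -0.0]
ft_force: [0.2, 0.2, 0.5]
grip_width: 47.6
grip_force: 0.0
```

Emit:
move_arm(motion="50 0 0 0.02 0;20 0 0 0.02 0;0 0 0 0.02 0;0 0 0 0.02 0;0 0 0 0.02 0")

```text
clock: 4.12
position: [467.8, -235.7, 61.6]
orientation: [1.519, 2.75, -0.0]
ft_force: [0.0, -0.2, 1.0]
grip_width: 15.3
grip_force: 50.0
```

Emit:
move_arm(motion="0 0 0 0 0;0 0 0 0 0;0 0 0 -0.3 0;0 0 0 -0.7 0;0 0 0 -1 0")

```text
clock: 4.75
position: [467.9, -235.6, 182.9]
orientation: [1.519, 2.749, 0.0]
ft_force: [0.3, -0.0, -1.0]
grip_width: 15.7
grip_force: 50.0
```

```bash
python3 - <<'E'
from h import *
o=telemetry.get_obs();print(o['position'],o['grip_width'],o['grip_force'],o['ft_force'])
t=cap('top');s=cap('scene');np.savez('top2.npz',**t);np.savez('scene2.npz',**s)
w=cap('wrist','w2.png')
from scipy.optimize import least_squares
for n,c in(('top',t),('scene',s)):
    P=cloud(c)
    # cylinder fit r=11 to bare spindle points
    m=(P[...,2]>68)&(P[...,2]<95)&(abs(P[...,0]-573)<25)&(P[...,1]>-75)&(P[...,1]<25);q=P[m]
    def f(p):
        x0,k,z0,kz=p;dx=q[:,0]-x0-k*q[:,1];dz=q[:,2]-z0-kz*q[:,1];return np.hypot(dx/np.sqrt(1+k*k),dz)-11
    r=least_squares(f,[573,-.09,80,0],loss='soft_l1',f_scale=1);print(n,len(q),r.x,np.median(abs(r.fun)))
    m=(P[...,2]>6)&(P[...,2]<14)&(abs(P[...,0]-570)<90)&(P[...,1]>-110)&(P[...,1]<260)&(cv2.cvtColor(c['color'],cv2.COLOR_RGB2HSV)[...,1]<60);q=P[m]
    k,l,st,ce=cv2.connectedComponentsWithStats(m.astype(np.uint8))
    i=1+st[1:,4].argmax();print(len(q),st[i],cv2.minAreaRect(P[l==i][:,:2].astype(np.float32)))
E
```

```text
[ 467.92862987 -235.62773842  182.88856088] 15.6976969934827 49.999648332595825 [ 0.2542834  -0.00637602 -0.97064826]
top 429 [ 5.77045078e+02 -8.21456064e-02  8.10400156e+01 -2.26829524e-03] 1.3704276586924848
3214 [ 187  178  132   39 2281] ((539.61279296875, 80.85780334472656), (65.78736114501953, 330.8688049316406), 5.917685031890869)
scene 464 [ 5.75928746e+02 -1.31685740e-02  7.97382915e+01 -3.32076987e-02] 2.0233304505362737
2754 [ 251  194  113   88 2607] ((568.61767578125, 83.6044692993164), (121.28752136230469, 332.6980895996094), 5.257371425628662)
```

View pics/w2.png

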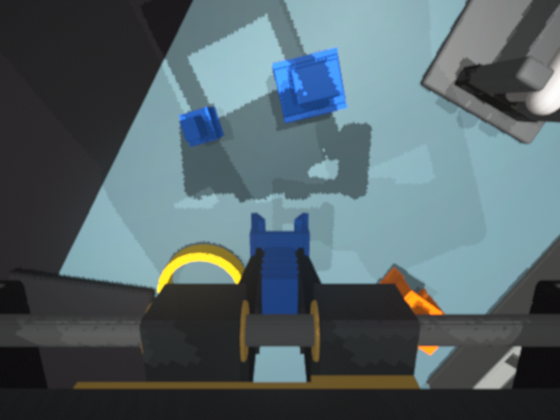

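The clip is held upright in the fingers, with its bore opening visible at (280,225). The stand's near end is at upper right. The bore is 38.4 mm below the TCP. The stand yaw is about 5.3°, and spindle_free is near (576.5,-1).

Emit:
move_arm(motion="0 0.2 0.3 0 0;0 0.4 0.6 0 0;0 0.586 0.905 0 0;0 0.586 0.905 0 0")

```text
clock: 5.4
position: [521.7, -115.8, 178.5]
orientation: [-1.512, -2.749, 0.001]
ft_force: [0.2, -0.4, -0.4]
grip_width: 15.6
grip_force: 50.0
```

Emit:
move_arm(motion="0 0.2 0.3 0 0.1;0 0.4 0.6 0 0.2;0 0.586 0.905 0 0.299;0 0.586 0.905 0 0.299;0 0.586 0.905 0 0.299")

```text
clock: 6.02
position: [575.7, -1.8, 179.7]
orientation: [-2.115, -2.321, 0.003]
ft_force: [-0.6, 0.2, -0.6]
grip_width: 15.8
grip_force: 50.0
```

```bash
python3 - <<'E'
from h import *
o=telemetry.get_obs();R=cv2.Rodrigues(o['orientation'])[0];print(o['position'],np.degrees(np.arctan2(R[1,1],R[0,1])),o['grip_width'],o['ft_force'],o['q'])
w=cap('wrist','w3.png');np.savez('w3.npz',**w);print(w['view'])
E
```

```text
[575.71199421  -1.80964685 179.70842503] 5.302039854530562 15.758094055046888 [-0.5930261   0.19959896 -0.60258008] [-9.60420079e-02  8.79326282e-04  1.86823697e+00 -7.36010177e-04
  1.27510693e+00 -1.88364931e-01]
[[ 9.95742671e-01  9.21244938e-02 -3.10022946e-03 -5.73075316e+02]
 [-8.91545354e-02  9.54009621e-01 -2.86211656e-01  7.07559407e+01]
 [-2.34094552e-02  2.85269559e-01  9.58161404e-01 -3.28028192e+02]
 [ 0.00000000e+00  0.00000000e+00  0.00000000e+00  1.00000000e+00]]
```

View pics/w3.png

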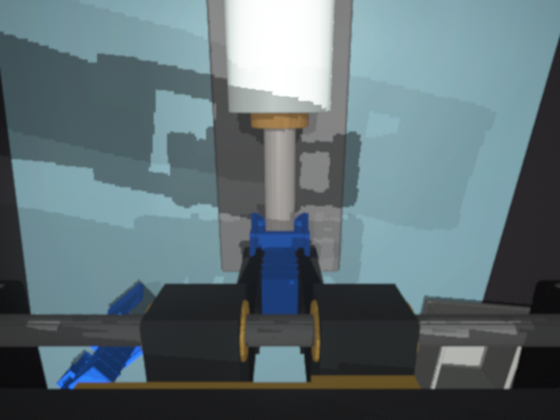

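The wrist view looks along the spindle: bare spindle at columns 264–295 (rows 130–230), core end face at row ≈128, and the clip's lips at columns 250–310. The clip is almost centred, so I'll check this with numbers.

```bash
cat > fit.py <<'E'
from h import *
from scipy.optimize import least_squares
def spin(w,ylo,yhi):
    P=cloud(w);hsv=cv2.cvtColor(w['color'],cv2.COLOR_RGB2HSV)
    m=(P[...,2]>76)&(P[...,2]<96)&(abs(P[...,0]-573)<20)&(P[...,1]>ylo)&(P[...,1]<yhi)&(hsv[...,1]<60);q=P[m]
    def f(p):
        x0,k,z0=p;dx=(q[:,0]-x0-k*(q[:,1]-20))/np.sqrt(1+k*k);return np.hypot(dx,q[:,2]-z0)-11
    r=least_squares(f,[573,-.09,80],loss='soft_l1',f_scale=1)
    return len(q),r.x,np.median(abs(r.fun)),q[:,1].min(),q[:,1].max()
E
python3 - <<'E'
from fit import *
w=dict(np.load('w3.npz'));P=cloud(w);hsv=cv2.cvtColor(w['color'],cv2.COLOR_RGB2HSV)
print(spin(w,10,42))
m=(P[...,2]>76)&(P[...,2]<102)&(abs(P[...,0]-573)<22)&(hsv[...,0]>8)&(hsv[...,0]<25)&(hsv[...,1]>110)
q=P[m];print('core',len(q),q.min(0),q.max(0),q[:,0].mean())
m=(hsv[...,0]>105)&(hsv[...,0]<125)&(hsv[...,1]>150);m[:195]=0;m[275:]=0;m[:,:240]=0;m[:,320:]=0
q=P[m];print('clip',q.min(0),q.max(0))
for r in(220,228,238,245,255): c=np.where(m[r])[0];c.size and print(r,c.min(),c.max(),P[r,c.min()].round(1),P[r,c.max()].round(1))
for r in(140,160,180,200):
    a=[(u,P[r,u].round(0).tolist()) for u in (262,264,266,280,293,295,297)];print(r,a)
m=(P[...,2]>6)&(P[...,2]<14)&(abs(P[...,0]-570)<90)&(hsv[...,1]<60)
e=[]
for r in range(150,205,5):
    c=np.where(m[r])[0];e.append([P[r,c.min()],P[r,c.max()]])
e=np.array(e);md=e.mean(1);f=np.polyfit(md[:,1],md[:,0],1);print('base mid line',f,np.polyval(f,20),np.linalg.norm(e[:,0]-e[:,1],axis=1).round())
E
```

```text
(1326, array([ 5.74081508e+02, -9.52353354e-02,  7.98743863e+01]), np.float64(0.3370518373231981), np.float64(10.006451975778887), np.float64(41.97710214879149))
core 756 [551.05874077  65.01573077  85.49059523] [588.17026052  76.43155899 101.37712416] 569.4172500074557
clip [556.77804659   1.75936418 118.85694648] [592.2160096   78.86888273 332.77846264]
220 252 307 [557.7   9.8 121.7] [592.2  12.9 121.5]
228 252 307 [559.5  14.1 148.9] [589.8  16.9 149. ]
238 251 308 [559.9  11.6 158.1] [589.9  14.5 158.2]
245 250 309 [559.6   7.8 158.5] [590.9  10.6 158.1]
255 250 309 [560.    1.8 157.8] [591.5   5.1 158.7]
140 [(262, [555.0, 50.0, 11.0]), (264, [560.0, 56.0, 81.0]), (266, [561.0, 57.0, 86.0]), (280, [571.0, 58.0, 92.0]), (293, [580.0, 58.0, 86.0]), (295, [582.0, 58.0, 80.0]), (297, [587.0, 53.0, 11.0])]
160 [(262, [557.0, 32.0, 9.0]), (264, [559.0, 32.0, 11.0]), (266, [562.0, 43.0, 85.0]), (280, [572.0, 45.0, 90.0]), (293, [581.0, 45.0, 85.0]), (295, [587.0, 34.0, 9.0]), (297, [589.0, 35.0, 10.0])]
180 [(262, [558.0, 13.0, 10.0]), (264, [560.0, 13.0, 10.0]), (266, [564.0, 29.0, 84.0]), (280, [573.0, 31.0, 92.0]), (293, [583.0, 30.0, 84.0]), (295, [589.0, 16.0, 11.0]), (297, [591.0, 16.0, 10.0])]
200 [(262, [560.0, -6.0, 10.0]), (264, [562.0, -6.0, 9.0]), (266, [565.0, 14.0, 85.0]), (280, [575.0, 16.0, 91.0]), (293, [584.0, 16.0, 84.0]), (295, [591.0, -3.0, 10.0]), (297, [593.0, -3.0, 9.0])]
base mid line [-9.72257094e-02  5.76006523e+02] 574.0620085718307 [119. 118. 119. 117. 119. 118. 118. 118. 119. 119. 118.]
```

Clip and spindle agree within about 0.2 mm sideways and 0.2° in yaw. The core end is at y≈65, about 49 mm ahead of the clip's face. I'll go down to just above contact.

Emit:
move_arm(motion="0 0 0 0.15 0.001;0 0 0 0.3 0.001;0 0 0 0.3 0.001;0 0 0 0.3 0.001", newtons=60)

```text
clock: 6.58
position: [576.6, -1.1, 145.0]
orientation: [-2.119, -2.319, 0.0]
ft_force: [0.3, 0.7, -0.6]
grip_width: 15.4
grip_force: 60.0
```

Emit:
move_arm(motion="0 0 0 0 0;0 0 0 0 0")

```text
clock: 6.82
position: [577.1, -0.9, 146.0]
orientation: [2.118, 2.319, 0.001]
ft_force: [0.2, 0.3, -0.2]
grip_width: 16.0
grip_force: 60.0
```

```bash
cat >> fit.py <<'E'
def lips(w,r0=195,r1=275):
    P=cloud(w);hsv=cv2.cvtColor(w['color'],cv2.COLOR_RGB2HSV)
    m=(hsv[...,0]>105)&(hsv[...,0]<125)&(hsv[...,1]>150);m[:r0]=0;m[r1:]=0;m[:,:240]=0;m[:,320:]=0
    for r in range(212,260,6):
        c=np.where(m[r])[0]
        if c.size: a=(P[r,c.min()]+P[r,c.max()])/2;print(r,c.min(),c.max(),a.round(1))
E
python3 - <<'E'
from fit import *
for i in range(3):print(telemetry.get_obs()['position']);w=cap('wrist')
n,x,e,a,b=spin(w,15,50);print(n,x,e);lips(w)
print('spindle x at y=-1,10,16',x[0]+x[1]*(np.array([-1,10,16])-20))
E
```

```text
[577.13889882  -0.86071725 145.99355057]
[577.07363574  -0.85616535 145.91655171]
[576.99340953  -0.85444586 145.76516914]
1959 [ 5.74086241e+02 -9.45994124e-02  7.98701492e+01] 0.32379514997755265
218 251 307 [575.9  13.4  87.1]
224 252 307 [576.1  16.6 108.5]
230 251 307 [575.7  16.9 119.6]
236 250 308 [575.8  15.1 124.1]
242 251 308 [576.4  11.8 124.1]
248 251 308 [576.7   8.2 123.7]
254 251 308 [577.1   4.9 124.1]
spindle x at y=-1,10,16 [576.07282841 575.03223487 574.46463839]
```

Emit:
move_arm(motion="0 0 -0.01 0.05 0;0 0 -0.01 0.08 0;0 0 -0.01 0.08 0;0 0 -0.01 0.08 0")

```text
clock: 7.48
position: [575.5, -1.0, 135.6]
orientation: [-2.119, -2.319, 0.0]
ft_force: [1.0, -0.6, -1.1]
grip_width: 15.8
grip_force: 60.0
```

```bash
python3 - <<'E'
from fit import *
for i in range(2):print(telemetry.get_obs()['position'],telemetry.get_obs()['ft_force']);w=cap('wrist')
n,x,e,a,b=spin(w,15,50);print(n,x,e);lips(w)
print('spindle x at y=-1,10,16',x[0]+x[1]*(np.array([-1,10,16])-20))
E
```

```text
[575.45428334  -0.97929478 135.60337372] [ 0.97884123 -0.55525872 -1.05614269]
[575.46755099  -1.00495891 135.6636218 ] [ 0.13342311 -0.25683325 -0.42855624]
2110 [ 5.74098484e+02 -9.35542316e-02  7.98528121e+01] 0.31282675619568945
218 252 307 [574.7  13.8  78.6]
224 252 307 [574.5  16.5  98.6]
230 251 307 [574.2  16.7 109.5]
236 250 308 [574.4  14.9 113.9]
242 251 308 [574.9  11.7 114.2]
248 251 308 [575.1   8.4 114.5]
254 251 308 [575.5   4.4 113.3]
spindle x at y=-1,10,16 [576.06312265 575.03402611 574.47270072]
```

Sideways error is now under 0.2 mm. I'll press down in small steps and watch the force.

Emit:
move_arm(motion="0 0 0 0.02 0;0 0 0 0.04 0;0 0 0 0.06 0;0 0 0 0.06 0")

```text
clock: 8.07
position: [575.7, -1.1, 128.7]
orientation: [2.119, 2.319, 0.0]
ft_force: [-1.5, 0.3, 4.4]
grip_width: 15.5
grip_force: 60.0
```

Emit:
move_arm(motion="0 0 0 0.02 0;0 0 0 0.04 0;0 0 0 0.04 0")

```text
clock: 8.45
position: [575.9, -1.0, 124.4]
orientation: [2.118, 2.319, 0.001]
ft_force: [-1.9, -0.7, 5.5]
grip_width: 15.5
grip_force: 60.0
```

Emit:
move_arm(motion="0 0 -0.003 0.02 0;0 0 -0.003 0.03 0;0 0 -0.003 0.03 0")

```text
clock: 8.82
position: [575.9, -1.1, 121.5]
orientation: [2.118, 2.318, 0.002]
ft_force: [-1.3, 0.2, 8.1]
grip_width: 15.7
grip_force: 60.0
```

Emit:
move_arm(motion="0 0 0 0.02 0;0 0 0 0.03 0;0 0 0 0.03 0")

```text
clock: 9.2
position: [576.1, -1.1, 118.2]
orientation: [2.118, 2.318, 0.002]
ft_force: [-2.6, -0.5, 9.7]
grip_width: 15.7
grip_force: 60.0
```

Emit:
move_arm(motion="0 0 -0.005 0.02 0;0 0 -0.005 0.03 0;0 0 -0.005 0.03 0")

```text
clock: 9.57
position: [575.2, -1.1, 113.2]
orientation: [2.118, 2.318, 0.002]
ft_force: [1.5, -0.8, 3.6]
grip_width: 15.2
grip_force: 60.0
```

Emit:
move_arm(motion="0 0 0 0.02 0;0 0 0 0.03 0;0 0 0 0.03 0")

```text
clock: 9.95
position: [575.2, -1.1, 110.0]
orientation: [2.118, 2.318, 0.002]
ft_force: [0.8, -0.2, 6.5]
grip_width: 15.9
grip_force: 60.0
```

The snap has happened: the force fell to 3.6 N. It now follows the home relation 0.8·(118.4−z). I'll press to about 15 N so the saddle seats, then ease off.

Emit:
move_arm(motion="0 0 0.002 0.03 0;0 0 0.002 0.06 0;0 0 0.002 0.085 0;0 0 0.002 0.085 0")

```text
clock: 10.45
position: [575.3, -1.1, 101.0]
orientation: [2.119, 2.319, 0.0]
ft_force: [-3.4, -0.7, 12.4]
grip_width: 15.9
grip_force: 60.0
```

Emit:
move_arm(motion="0 0 0 0 0;0 0 0 0 0")

```text
clock: 10.7
position: [575.3, -1.1, 101.2]
orientation: [2.119, 2.319, 0.0]
ft_force: [-4.4, -0.3, 13.7]
grip_width: 15.8
grip_force: 60.0
```

Emit:
move_arm(motion="0 0 -0.003 0.03 0;0 0 -0.003 0.03 0;0 0 -0.003 0.03 0")

```text
clock: 11.08
position: [575.3, -1.2, 98.2]
orientation: [2.118, 2.319, 0.001]
ft_force: [-4.8, 0.4, 15.4]
grip_width: 15.6
grip_force: 60.0
```

Emit:
move_arm(motion="0 0 0 -0.04 0;0 0 0 -0.08 0;0 0 0 -0.12 0;0 0 0 -0.165 0;0 0 0 -0.165 0")

```text
clock: 11.7
position: [574.9, -1.1, 115.5]
orientation: [2.118, 2.319, 0.001]
ft_force: [2.7, -1.3, 1.5]
grip_width: 15.5
grip_force: 60.0
```

Emit:
move_arm(motion="0 0 0 0 0;0 0 0 0 0")

```text
clock: 11.95
position: [574.7, -1.1, 115.2]
orientation: [2.119, 2.319, 0.001]
ft_force: [4.2, -0.4, 2.5]
grip_width: 15.6
grip_force: 60.0
```

```bash
python3 - <<'E'
from fit import *
w=cap('wrist','w4.png');o=telemetry.get_obs();print(o['position'],o['ft_force'])
print(spin(w,22,58)); P=cloud(w);hsv=cv2.cvtColor(w['color'],cv2.COLOR_RGB2HSV)
m=(P[...,2]>76)&(P[...,2]<102)&(abs(P[...,0]-573)<22)&(hsv[...,0]>8)&(hsv[...,0]<25)&(hsv[...,1]>110)
q=P[m];print('core',len(q),np.percentile(q[:,1],[1,5,50,99]))
lips(w)
E
```

```text
[574.69982146  -1.12379752 115.1960878 ] [ 3.22058489 -0.452931    1.93143829]
(2644, array([ 5.74124827e+02, -9.50335647e-02,  7.65901730e+01]), np.float64(0.31287828283202224), np.float64(22.01519043628118), np.float64(57.98768286316021))
core 1322 [65.50232494 66.5658419  70.88164501 75.86644948]
218 252 309 [574.7  13.4  57.1]
224 251 309 [574.7   9.   55.9]
230 251 309 [574.1  16.6  88.9]
236 250 308 [573.7  14.7  93.2]
242 250 308 [574.   11.5  93.5]
248 250 308 [574.2   8.1  93.7]
254 251 308 [574.9   4.5  93.3]
```

View pics/w4.png

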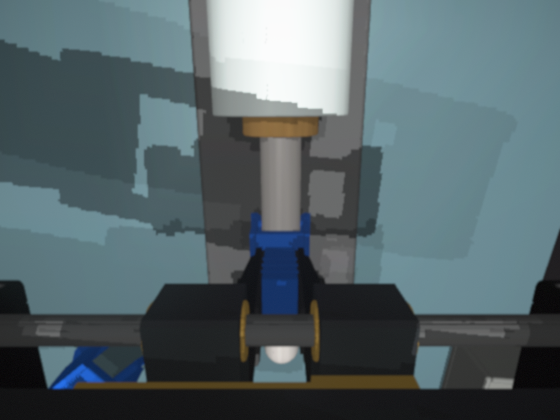

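The clip is seated: spindle axis z=76.6 and bore z=76.8, with the spindle still sunk 3.3 mm. The core's end is at row ≈136 (y≈65.5). I'll let the spindle rise fully, then slide.

Emit:
move_arm(motion="0 0 0.005 -0.02 -0.003;0 0 0.005 -0.025 -0.003;0 0 0.005 -0.025 -0.003")

```text
clock: 12.38
position: [574.6, -1.1, 117.9]
orientation: [-2.113, -2.324, 0.001]
ft_force: [2.7, -1.5, -0.4]
grip_width: 15.4
grip_force: 60.0
```

Emit:
move_arm(motion="0 0.05 0 0 0;0 0.1 0 0 0;0 0.15 -0.001 0 0;0 0.2 -0.001 0 0;0 0.2 -0.001 0 0")

```text
clock: 13.0
position: [572.3, 23.9, 118.1]
orientation: [-2.112, -2.324, -0.001]
ft_force: [1.1, 1.2, 0.2]
grip_width: 15.9
grip_force: 60.0
```

Emit:
move_arm(motion="0 0.05 0.001 0 0;0 0.1 0.002 0 0;0 0.15 0.003 0 0;0 0.18 0.003 0 0;0 0.18 0.003 0 0")

```text
clock: 13.62
position: [570.7, 45.1, 118.2]
orientation: [-2.113, -2.324, -0.001]
ft_force: [1.5, 1.6, -0.6]
grip_width: 15.8
grip_force: 60.0
```

Emit:
move_arm(motion="0 0.04 0 0 0;0 0.08 0 0 0;0 0.12 0 0 0;0 0.15 0 0 0;0 0.15 0 0 0")

```text
clock: 14.25
position: [569.1, 62.8, 118.2]
orientation: [-2.113, -2.324, -0.0]
ft_force: [1.3, -2.5, -0.2]
grip_width: 15.6
grip_force: 60.0
```

```bash
python3 - <<'E'
from fit import *
w=cap('top');o=telemetry.get_obs();print(o['position'],o['ft_force'])
for n in('top','scene'):
    w=cap(n);P=cloud(w);hsv=cv2.cvtColor(w['color'],cv2.COLOR_RGB2HSV)
    m=(P[...,2]>76)&(P[...,2]<104)&(abs(P[...,0]-568)<22)&(hsv[...,0]>8)&(hsv[...,0]<25)&(hsv[...,1]>90)&(P[...,1]>40)&(P[...,1]<230)
    q=P[m];print(n,'core',np.histogram(q[:,1],bins=range(40,230,6)))
    m=(P[...,2]>100)&(P[...,2]<120)&(abs(P[...,0]-565)<30)&(hsv[...,1]<60)&(P[...,1]>50)&(P[...,1]<205);print('film',np.percentile(P[m][:,1],[1,99]))
    m=(P[...,2]>92)&(P[...,2]<125)&(abs(P[...,0]-565)<35)&(hsv[...,0]>105)&(hsv[...,0]<125)&(hsv[...,1]>150)&(P[...,1]>170);print('flange',np.percentile(P[m][:,1],[1,50,99]))
E
```

```text
[569.12442401  62.73984167 118.22909027] [ 0.52214921 -1.41667503 -0.2675823 ]
top core (array([0, 0, 0, 0, 0, 0, 0, 0, 0, 0, 0, 0, 0, 0, 0, 0, 0, 0, 0, 0, 0, 0,
       0, 2, 8, 0, 0, 0, 0, 0, 0]), array([ 40,  46,  52,  58,  64,  70,  76,  82,  88,  94, 100, 106, 112,
       118, 124, 130, 136, 142, 148, 154, 160, 166, 172, 178, 184, 190,
       196, 202, 208, 214, 220, 226]))
film [108.83830196 179.58403834]
flange [206.20630767 209.92017191 214.93106149]
scene core (array([ 0,  0,  0,  0,  0,  0,  1, 13,  4,  0,  0,  0,  0,  0,  0,  0,  0,
        0,  0,  0,  0,  0,  0,  0,  0,  0,  0,  0,  0,  0,  0]), array([ 40,  46,  52,  58,  64,  70,  76,  82,  88,  94, 100, 106, 112,
       118, 124, 130, 136, 142, 148, 154, 160, 166, 172, 178, 184, 190,
       196, 202, 208, 214, 220, 226]))
film [ 52.05126901 175.4519795 ]
flange [204.50744154 209.35796395 216.39992809]
```

The roll is moving, with about 16–18 mm still to go. I'll continue, and slow down near the flange.

Emit:
move_arm(motion="0 0.03 0 0 0;0 0.06 0 0 0;0 0.09 0 0 0;0 0.11 0 0 0;0 0.11 0 0 0")

```text
clock: 15.02
position: [567.9, 75.9, 118.2]
orientation: [-2.113, -2.324, -0.001]
ft_force: [1.0, -1.7, -0.6]
grip_width: 15.8
grip_force: 60.0
```

Emit:
move_arm(motion="0 0.01 0 0 0;0 0.02 0 0 0;0 0.02 0 0 0")

```text
clock: 15.4
position: [567.7, 77.9, 118.2]
orientation: [-2.113, -2.324, 0.0]
ft_force: [0.3, -3.6, 0.1]
grip_width: 15.7
grip_force: 60.0
```

Emit:
move_arm(motion="0 0.006 0 0 0;0 0.012 0 0 0;0 0.012 0 0 0")

```text
clock: 15.78
position: [567.6, 79.3, 118.2]
orientation: [-2.113, -2.324, 0.0]
ft_force: [-0.1, -3.0, 0.3]
grip_width: 15.7
grip_force: 60.0
```

Emit:
move_arm(motion="0 0.006 0 0 0;0 0.008 0 0 0;0 0.008 0 0 0")

```text
clock: 16.15
position: [567.5, 80.3, 118.2]
orientation: [-2.113, -2.324, 0.0]
ft_force: [1.4, -3.6, 0.1]
grip_width: 15.7
grip_force: 60.0
```

Emit:
move_arm(motion="0 0.006 0 0 0;0 0.008 0 0 0;0 0.008 0 0 0")

```text
clock: 16.52
position: [567.4, 81.2, 118.2]
orientation: [-2.113, -2.324, 0.0]
ft_force: [0.9, -3.7, -0.8]
grip_width: 15.5
grip_force: 60.0
```

Emit:
move_arm(motion="0 0.006 0 0 0;0 0.008 0 0 0;0 0.008 0 0 0")

```text
clock: 16.9
position: [567.3, 82.1, 118.2]
orientation: [2.113, 2.324, -0.0]
ft_force: [1.4, -4.6, -0.5]
grip_width: 15.8
grip_force: 60.0
```

Emit:
move_arm(motion="0 0.006 0 0 0;0 0.008 0 0 0;0 0.008 0 0 0")

```text
clock: 17.27
position: [567.3, 82.2, 118.2]
orientation: [2.112, 2.324, -0.002]
ft_force: [0.7, -6.5, 0.2]
grip_width: 15.2
grip_force: 60.0
```

Emit:
move_arm(motion="0 0.006 0 0 0;0 0.006 0 0 0;0 0.006 0 0 0")

```text
clock: 17.65
position: [567.3, 82.3, 118.3]
orientation: [2.112, 2.323, -0.004]
ft_force: [1.1, -8.7, -0.4]
grip_width: 16.1
grip_force: 60.0
```

The roll has stopped at y≈82.2 and the force is rising, so it's home. I'll press a little more, ease most of the load off, and check by camera.

Emit:
move_arm(motion="0 0.008 0 0 0;0 0.01 0 0 0;0 0.01 0 0 0")

```text
clock: 18.02
position: [567.3, 82.4, 118.3]
orientation: [2.11, 2.322, -0.006]
ft_force: [0.8, -13.0, -0.4]
grip_width: 15.7
grip_force: 60.0
```

Emit:
move_arm(motion="0 -0.008 0 0 0;0 -0.016 0 0 0;0 -0.02 0 0 0;0 -0.02 0 0 0")

```text
clock: 18.52
position: [567.3, 82.1, 118.2]
orientation: [2.113, 2.324, -0.001]
ft_force: [0.7, -5.4, 0.3]
grip_width: 15.2
grip_force: 60.0
```

```bash
python3 - <<'E'
from fit import *
print(telemetry.get_obs()['position'],telemetry.get_obs()['ft_force'],telemetry.get_obs()['wrist_torque'])
a=cap('wrist')['color'];t=cap('top')['color'];s=cap('scene')['color']
o=np.zeros((600,800,3),np.uint8)
o[:300,:400]=cv2.resize(a,(400,300));o[:300,400:]=cv2.resize(t[140:230,170:290],(400,300),interpolation=2)
o[300:,:400]=cv2.resize(s[150:270,240:400],(400,300),interpolation=2)
o[300:,400:]=cv2.resize(a[100:310,140:420],(400,300),interpolation=2)
cv2.imwrite('pics/m5.png',o[:,:,::-1])
E
```

```text
[567.28832931  82.12997646 118.23772588] [ 0.71721323 -5.43772233  0.28757772] [-1.10856039 -0.19964109  0.0328531 ]
```

View pics/m5.png

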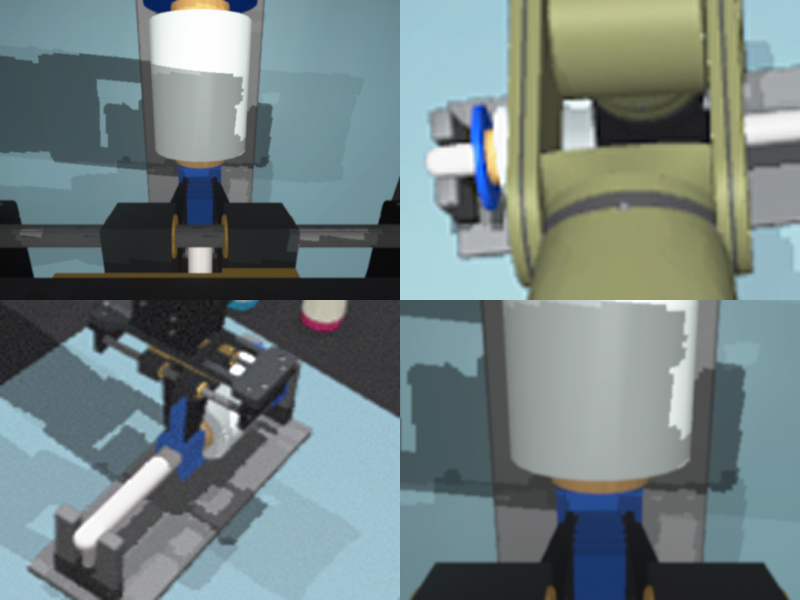

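The clip sits against the core (inset at (600,485)). The core's far end touches the flange at (487,150), with film and clip clear of the fingers. I'll ease off to a light push, open and lift straight up.

Emit:
move_arm(motion="0 -0.007 0 0 0;0 -0.007 0 0 0;0 -0.007 0 0 0")

```text
clock: 19.05
position: [567.3, 82.1, 118.3]
orientation: [-2.113, -2.324, -0.0]
ft_force: [0.5, -2.9, -0.4]
grip_width: 15.7
grip_force: 60.0
```

Emit:
move_arm(motion="35 0 0 0 0;35 0 0 0 0;35 0 0 0 0;35 0 0 0 0")

```text
clock: 19.55
position: [567.4, 81.9, 118.3]
orientation: [-2.113, -2.324, -0.0]
ft_force: [-0.4, 0.7, 0.2]
grip_width: 32.6
grip_force: 0.0
```

Emit:
move_arm(motion="35 0 0 -0.2 0;35 0 0 -0.5 0;35 0 0 -0.9 0;35 0 0 -0.9 0;35 0 0 -0.9 0")

```text
clock: 20.18
position: [567.1, 81.8, 225.8]
orientation: [-2.113, -2.324, 0.001]
ft_force: [-0.5, 0.2, -0.1]
grip_width: 33.4
grip_force: 0.0
```

Emit:
move_arm(motion="35 -0.5 0 0 0;35 -0.9 0 -0.2 0;35 -0.9 0 -0.2 0;35 -0.9 0 -0.2 0")

```text
clock: 20.68
position: [576.8, -25.4, 248.2]
orientation: [-2.112, -2.322, 0.002]
ft_force: [1.0, -0.3, 0.2]
grip_width: 33.5
grip_force: 0.0
```

```bash
python3 - <<'E'
from fit import *
a=cap('wrist');np.savez('w6.npz',**a);w=a;t=cap('top')['color'];s=cap('scene')['color'];P=cloud(a);a=a['color']
hsv=cv2.cvtColor(a,cv2.COLOR_RGB2HSV)
b=(hsv[...,0]>105)&(hsv[...,0]<125)&(hsv[...,1]>150)
m=b&(P[...,2]>125)&(P[...,2]<145)&(abs(P[...,1]-82)<25);q=P[m];print('tab',len(q),q.mean(0) if len(q) else 0,cv2.minAreaRect(q[:,:2].astype(np.float32)) if len(q) else 0)
m=b&(P[...,2]>90)&(P[...,2]<102)&(abs(P[...,1]-82)<25);q=P[m];len(q) and print('saddle',len(q),np.median(q[:,2]),q[:,1].max())
print(spin(w,-10,55))
o=np.zeros((600,800,3),np.uint8)
o[:300,:400]=cv2.resize(a,(400,300));o[:300,400:]=cv2.resize(t[140:230,170:290],(400,300),interpolation=2)
o[300:,:400]=cv2.resize(s[150:270,240:400],(400,300),interpolation=2)
o[300:,400:]=cv2.resize(t,(400,300))
cv2.imwrite('pics/m6.png',o[:,:,::-1])
E
```

```text
tab 685 [568.22454943  80.2125817  133.80835025] ((567.9299926757812, 81.5867691040039), (16.207067489624023, 22.226776123046875), 5.6843695640563965)
saddle 953 96.17037152060237 100.11980419854905
(1829, array([ 5.74106501e+02, -9.51750027e-02,  7.91481729e+01]), np.float64(0.35242986101090956), np.float64(-9.972658130002273), np.float64(54.94547834495994))
```

View pics/m6.png

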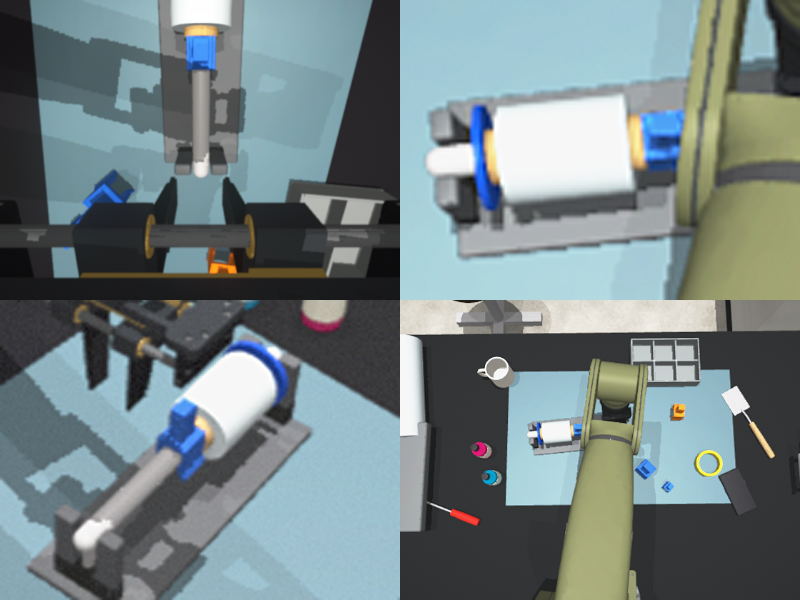

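The clip is home: the saddle is 17.0 mm above the spindle axis, the tab is upright, and it's against the core. The core touches the flange and the other items haven't moved. Handing in.

```bash
python3 -c "
from rig import env;print(env.finish_job())"
```

```text
the job is handed in; nothing more can be done
None
```

The job is handed in: the middle blue clip is snapped fully home with its tab upright, and clip, core and flange looked touching in the last pictures. The highest push I read was about 15 N down and 13 N along the spindle, and it took about 21 s.

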